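# Lock the gearbox hatch cover

## Task

Fit the round hatch cover into the collar on top of the gearbox, press it down against its sprung seal and turn it clockwise about a quarter turn until it drops into its locked detent, then let go. Be gentle: press no deeper than the turning needs, or the seal is crushed, and never force the lugs against the collar. Leave the wrench, the oil bottle and the bin where they are.

Things in the scene. Friction and masses are not known exactly. Their poses are not given: they have to be found in the camera images.
- cover: Loose hatch cover, 0.13 to 0.23 kg, upright on the bench. Origin: centre of its underside, z up. Steel spigot 43 mm in diameter, z 0 to 24 mm, foot tapered to 36 mm over the lowest 4 mm; two lugs along +x and -x reach 31 mm from the axis, 12 mm wide (y), z 4 to 10 mm; blue flange disc 88 mm in diameter, z 24 to 30 mm; on top the orange wing. A half turn makes no difference.
- wing (a point): Middle of the cover's orange grip wing, 45 mm above the cover's underside: 60 mm long along the cover's x (same line as the lugs), 12 mm thick along y, 30 mm tall (from the flange at z 30 to 60 mm). Grip it across its thickness, from above.
- gearbox: Fixed green gearbox, foot 230 x 170 mm, housing 200 x 150 mm, its top 80 mm above the bench, shaft stub to 145 mm at the +x end. Origin: centre of its underside, x along the long side, z up. A round bayonet collar stands on its top, centred over the origin. All push of the cover on the collar and seal together must stay below 40 N, of the robot on them below 25 N.
- entry (a point): Nominal centre of the collar's top, 114 mm over the gearbox's origin; the true top lies up to 7 mm higher or lower, not measured: feel for it. Aluminium, 116 mm in outer diameter, bore 49 mm, two slots 17 mm wide for the lugs on the line 75 degrees anticlockwise (from above) of the gearbox's x axis (yellow marks). The slots go down through a lip 10 mm deep, 24 to 36 mm from the axis.
- locked (a point): Same point as entry, for the locking. With its lugs pushed under the lip the cover turns clockwise only, 75 degrees, until the wing lies along the gearbox's x axis (red marks). Let go there, it rises 3 mm and the lugs drop into detents in the lip's underside, about 5 degrees of play each way. A firm stop blocks the lugs about 5 degrees past the middle of the detent.
- seal (a joint): Black sprung sealing ring on the collar, 73 to 90 mm in diameter, free top 11 mm above the collar's top. Value: how far the cover's flange pushed it down (m): 0 free, 0.001 under the cover's weight, over 0.007 so that the lugs pass under the lip, over 0.010 the seal is crushed (never do that), 0.004 with the cover locked. Spring of 1.6 N per mm: 11 N at 7 mm, 16 N at 10 mm.
- wrench: Loose steel wrench 160 mm long lying on the bench, to be left alone.
- oiler: Loose white oil bottle with red cap, 54 mm in diameter and 130 mm tall, upright on the bench, to be left alone. Origin: centre of its underside.
- bin: Loose teal open bin with sockets, 130 x 90 x 60 mm, on the bench, to be left alone. Origin: centre of its underside.
Mind the look-alikes: they are no part of the job. There is more than one size of the cover; the one meant has the size given above.

How it is judged:
By the outcome, as a careful person would: the job done as asked, in the order asked, and still so for the second after the job is handed in, with the robot touching nothing.
It also fails if it takes over 62 s, if anything falls off the work surface, if the arm or the gripper's body presses on something with over 40 N, if the wrist force passes 120 N, or if a joint passes its speed limit or range.

## Robot

A 6-joint arm with a two-finger parallel gripper is mounted at the origin on the work surface. World frame = base frame: x ahead of the robot, y to its left, z up, the work surface at z = 0. Lengths are in m, angles in degrees, forces in N, time in s.
With the tool pointing down it reaches from about 0.15 to 0.775 m from the base axis. Payload 6.1 kg.
Tool frame: the origin (TCP) lies on the centre line of the jaws, within the pads' length; the fingertips stand tip_extent ahead of it and the grasp point (between the pads) lies 11 mm behind it (tip_extent is the distance from the TCP to the fingertips, in m); x points along the fingers, y is the direction in which the jaws open and shut, and the axes are right-handed (so a half turn about x gives the same grasp; the last joint's range is limited). The gripper opens to 85 mm and grips with 20 to 120 N. Pads are 22 mm wide; open, the fingers measure 114 mm over their backs; the gripper's body (76 mm by 85 mm) begins 54 mm behind the grasp point. The pads swing forward as they close: fully open they stand 13 mm farther back than shut.
Start: joints at [74.656, 7.208, -2.269, 80.523, 0, 90], TCP at [0.139, 0.506, 0.214] pointing down, gripper open.
Joint ranges: [-155.77, 155.77], [-54.66, 111.73], [-72.52, 77.12], [-102.08, 115.82], [-83.92, 84.16], [-180, 180]. Speed limits (degrees/s): [136.94, 136.94, 172.46, 180, 180, 180].

## Interface

Orientations are given as [roll, pitch, yaw] about the fixed x, y, z axes, in that order (R = Rz(yaw) Ry(pitch) Rx(roll)).
In Python, from bench import * gives the robot as it stands. The module is installed in compiled form; this text tells all that it offers.
- The arm moves only by the tool servo_tool, never from a script. Its argument "deltas" is a list of rows, each a list of 7 numbers: the shift along the tool's x, y, z in mm, then the turn, a rotation vector about the tool's x, y, z in degrees, then the gripper command: -1 is shut, 1 is fully open, values between are in proportion. A call has 1 to 12 rows; each row is the pose to reach, as a shift and turn from the pose commanded when the call began, along the tool's axes at that moment; what a row does not reach only later rows make up. A row lasts 1/8 s, in which the tool goes at most 62.5 mm and 10.7 degrees, less where a joint would pass 70% of its speed; a pose out of reach is approached as far as the arm can. A call with a gripper value outside its range is refused whole. The fingers move at their own pace and stop on an object; "newtons" is the grip in N (left out, the last holds). Time passes only in rows, so rows that repeat a pose let the fingers close. It gives the time, the measured TCP pose, the force and the opening at its end, in the units of the state.
- get_obs(): the state, without advancing time (a new reading comes with each control period).
- snapshot(name): name is "scene" or "side" or "wrist"; returns a dict with "pixels" (480x640x3 uint8, blue, green, red), "mtx" (3x3 intrinsics, pixels), "D" ([k1, k2, p1, p2, k3] as OpenCV has them; the pictures are not rectified), "R" (3x3) and "t" (3): a world point X has camera coordinates R X + t. Camera axes: x right, y down, z forward; pixel columns grow to the right and rows downward; lengths in m; the calibration is good to about 2 mm. A picture is of the moment at which its call begins. There is no depth.
- close_job(): hands the job in, once; it reports no verdict.
The state is a dict: "clock": time; "joints": joint angles; "qvel": joint speeds; "joint_torque": joint torques, N m; "eef_pos": TCP position; "tool_rot": TCP orientation; "contact_force": force on the tool from outside, world axes, zero at the start; "ft_torque": the same for the moment, N m; "grip_width": finger opening in m.
Only numpy, scipy, OpenCV 4.12 (cv2) and the standard library are available. Lean on these libraries where they do the work, as an engineer would, in place of code of your own. Each camera call takes 0.05 s, during which the arm holds its last target. There are 200 camera calls.

## Working session

There is one attempt and no reset: what is moved stays moved. The work goes in short steps, Python scripts to look and compute and a tool call to move; the robot and the scene stay as the last step left them, time stands still between calls to the robot, and variables do not carry over. Pictures are saved under pics/ and viewed, about 8 in all and at most 12, crops included, and the job is handed in when it is done.

Besides the shell and the picture viewer there is one more tool, called after "Call:" as name(argument=value, ...), one argument or row to a line, values as JSON. servo_tool: Moves the arm, as the interface text tells. Its arguments: {"type":"object","properties":{"deltas":{"type":"array","items":{"type":"array","items":{"type":"number"}}},"newtons":{"type":"number"}},"required":["deltas"]}

```bash
mkdir -p pics; cat > h.py <<'E'
from bench import *
import numpy as np, cv2
def shot(n,f):
    s=snapshot(n); cv2.imwrite('pics/'+f+'.png',s['pixels'])
    np.savez('pics/'+f+'.npz',**{k:np.asarray(v) for k,v in s.items()}); return s
def load(f): return dict(np.load('pics/'+f+'.npz'))
def ray(s,uv):
    p=cv2.undistortPoints(np.array(uv,float).reshape(-1,1,2),s['mtx'],s['D']).reshape(-1,2)
    d=np.c_[p,np.ones(len(p))]@s['R']; return -s['R'].T@s['t'],d
def plane(s,uv,z):
    o,d=ray(s,uv); return o+d*((z-o[2])/d[:,2])[:,None]
def proj(s,X):
    return cv2.projectPoints(np.array(X,float).reshape(-1,3),cv2.Rodrigues(s['R'])[0],s['t'],s['mtx'],s['D'])[0].reshape(-1,2)
E
python3 - <<'E'
from h import *
for n in('scene','side','wrist'): s=shot(n,n+'0'); print(n,-s['R'].T@s['t'])
print(get_obs())
E
```

```text
scene [1.16903262 0.84869939 0.82881048]
side [ 0.32250171 -0.95067078  0.63779636]
wrist [0.0700464  0.52414391 0.37337731]
{'clock': 0.15, 'joints': array([ 7.46567333e+01,  7.23587628e+00, -2.31075291e+00,  8.05237499e+01,
       -2.70689839e-04,  8.99997604e+01]), 'qvel': array([ 0.03735737, -0.05617855,  0.19589577,  0.04467428,  0.06775958,
       -0.04981923]), 'joint_torque': array([ 4.56671924e-04, -4.36275995e+01,  3.53150797e+01,  1.35868808e-02,
       -1.67304864e-05,  1.15349505e-05]), 'eef_pos': array([0.13883315, 0.50598139, 0.21320292]), 'tool_rot': array([ -89.7798715 ,   89.92962041, -105.12289842]), 'contact_force': array([-0.26300376,  0.00493381,  0.01014985]), 'ft_torque': array([-0.06135473,  0.0201902 , -0.00377957]), 'grip_width': 0.08556794874330605}
```

View pics/scene0.png

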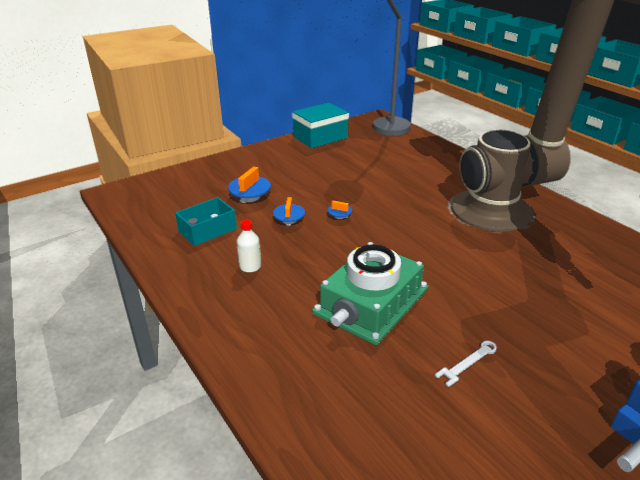

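View pics/side0.png

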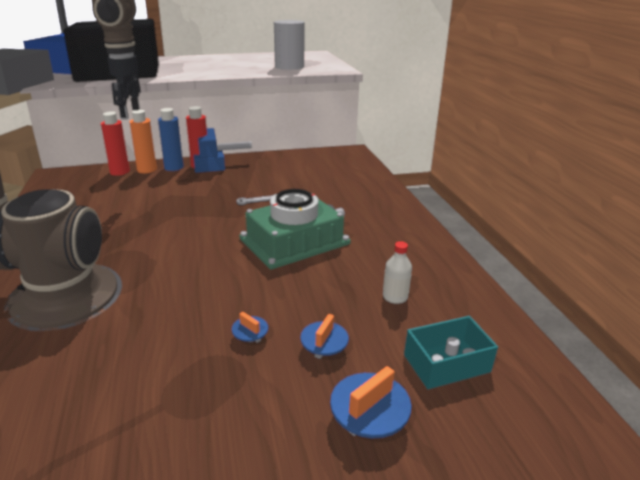

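The scene view shows three covers (blue at about 250,188; 289,212; 340,211), the gearbox collar at (375,262), the oiler and the bin. The side view has the same covers at (371,403), (325,338) and (250,328), and the collar at (295,203). Next I measure sizes and positions.

```bash
cat > m.py <<'E'
from h import *
def tri(a,ua,b,ub):
    o1,d1=ray(a,[ua]);o2,d2=ray(b,[ub]);d1=d1[0];d2=d2[0]
    st=np.linalg.lstsq(np.c_[d1,-d2],o2-o1,rcond=None)[0]
    p,q=o1+st[0]*d1,o2+st[1]*d2; return (p+q)/2,np.linalg.norm(p-q)
def comps(m,amin):
    n,l,st,c=cv2.connectedComponentsWithStats(m.astype(np.uint8)); return [(l==i,st[i],c[i]) for i in range(1,n) if st[i][4]>amin]
E
python3 - <<'E'
from m import *
S={n:load(n+'0') for n in('scene','side')}
boxes={'scene':[(225,160,50,50),(270,192,38,40),(325,197,30,28)],'side':[(325,360,95,85),(297,312,56,50),(228,308,45,42)]}
W={}
for n,s in S.items():
    hsv=cv2.cvtColor(s['pixels'],cv2.COLOR_BGR2HSV);H,Sa,V=[hsv[...,i] for i in range(3)]
    blue=(H>100)&(H<128)&(Sa>120)&(V>50); org=(H>4)&(H<20)&(Sa>200)&(V>150)
    for i,(x,y,w,h) in enumerate(boxes[n]):
        b=np.zeros_like(blue);b[y:y+h,x:x+w]=1
        pts=np.argwhere(blue&b)[:,::-1].astype(np.float32)
        cs=[plane(s,cv2.convexHull(pts).reshape(-1,2),z)[:,:2] for z in(.030,)][0]
        c,r=cv2.minEnclosingCircle(cs.astype(np.float32))
        op=np.argwhere(org&b)[:,::-1]
        P=plane(s,op,.045)[:,:2]; ev=np.linalg.eigh(np.cov(P.T))[1][:,1]
        print(n,i,len(pts),'circ',np.round(c,4),'D',round(2*r*1000,1),'org',op.mean(0),P.mean(0).round(4),'ang',np.degrees(np.arctan2(ev[1],ev[0])).round(1),'len',np.ptp(P@ev).round(4))
        W[n,i]=op.mean(0)
    x,y,w,h={'scene':(340,236,70,50),'side':(265,185,60,40)}[n]
    b=np.zeros_like(blue);b[y:y+h,x:x+w]=1
    c=max(comps((V<50)&b,20),key=lambda q:q[1][4]);ct=cv2.findContours(c[0].astype(np.uint8),0,2)[0][0]
    e=cv2.fitEllipse(ct);W[n,'seal']=e[0];print(n,'seal',e,c[1])
for i in range(3):print(i,tri(S['scene'],W['scene',i],S['side'],W['side',i]))
print('seal',tri(S['scene'],W['scene','seal'],S['side'],W['side','seal']))
s=S['scene']['pixels'];a=cv2.resize(s[235:350,305:435],None,fx=5,fy=5,interpolation=2)
cv2.imwrite('pics/crop1.png',a)
E
```

```text
scene 0 509 circ [ 0.5304 -0.4729] D 134.5 org [248.3404908  177.96625767] [ 0.5198 -0.4962] ang 47.6 len 0.1599
scene 1 360 circ [ 0.5117 -0.2794] D 93.8 org [288.21052632 205.93684211] [ 0.5071 -0.2882] ang 55.9 len 0.1019
scene 2 148 circ [ 0.3889 -0.2088] D 69.9 org [339.23571429 205.17142857] [ 0.389  -0.2111] ang 94.0 len 0.0674
scene seal ((373.8487854003906, 258.2532653808594), (26.712303161621094, 39.930938720703125), 94.14339447021484) [354 245  41  27 425]Traceback (most recent call last):
  File "<stdin>", line 14, in <module>
  File "h.py", line 11, in plane
    o,d=ray(s,uv); return o+d*((z-o[2])/d[:,2])[:,None]
        ~~~^^^^^^
  File "h.py", line 8, in ray
    p=cv2.undistortPoints(np.array(uv,float).reshape(-1,1,2),s['mtx'],s['D']).reshape(-1,2)
      ~~~~~~~~~~~~~~~~~~~^^^^^^^^^^^^^^^^^^^^^^^^^^^^^^^^^^^^^^^^^^^^^^^^^^^^
cv2.error: OpenCV(4.12.0) /io/opencv/modules/calib3d/src/undistort.dispatch.cpp:347: error: (-215:Assertion failed) CV_IS_MAT(_src) && CV_IS_MAT(_dst) && (_src->rows == 1 || _src->cols == 1) && (_dst->rows == 1 || _dst->cols == 1) && _src->cols + _src->rows - 1 == _dst->rows + _dst->cols - 1 && (CV_MAT_TYPE(_src->type) == CV_32FC2 || CV_MAT_TYPE(_src->type) == CV_64FC2) && (CV_MAT_TYPE(_dst->type) == CV_32FC2 || CV_MAT_TYPE(_dst->type) == CV_64FC2) in function 'cvUndistortPointsInternal'
```

```bash
python3 - <<'E'
from m import *
S={n:load(n+'0') for n in('scene','side')}
boxes={'scene':(270,192,38,40),'side':(297,312,56,50)};W={}
for n,s in S.items():
    hsv=cv2.cvtColor(s['pixels'],cv2.COLOR_BGR2HSV);H,Sa,V=[hsv[...,i] for i in range(3)]
    x,y,w,h=boxes[n];b=np.zeros(H.shape,bool);b[y:y+h,x:x+w]=1
    op=np.argwhere((H>4)&(H<20)&(Sa>(200 if n=='scene' else 170))&(V>170)&b)[:,::-1];W[n]=op.mean(0);print(n,len(op),W[n])
    x,y,w,h={'scene':(340,236,70,50),'side':(265,185,60,40)}[n]
    b=np.zeros(H.shape,bool);b[y:y+h,x:x+w]=1
    c=max(comps((V<(50 if n=='scene' else 75))&b,20),key=lambda q:q[1][4]);ct=cv2.findContours(c[0].astype(np.uint8),0,2)[0][0]
    e=cv2.fitEllipse(cv2.convexHull(ct));W[n+'s']=e[0];print(n,'seal',e,c[1])
print(tri(S['scene'],W['scene'],S['side'],W['side']))
p,_=r=tri(S['scene'],W['scenes'],S['side'],W['sides']);print('seal',r)
a=cv2.resize(S['scene']['pixels'][235:350,305:435],None,fx=3,fy=3,interpolation=2)
c=cv2.resize(S['side']['pixels'][180:270,230:360],(390,270),interpolation=2)
d=cv2.resize(load('wrist0')['pixels'],(400,300))
cv2.imwrite('pics/crop1.png',np.vstack([np.hstack([a[:300],c[:,:390] if 0 else np.pad(c,((0,30),(0,0),(0,0)))]),np.pad(d,((0,0),(0,380),(0,0)))]))
E
```

```text
scene 91 [288.10989011 205.93406593]
scene seal ((373.85498046875, 258.21966552734375), (27.550870895385742, 40.358455657958984), 94.53652954101562) [354 245  41  27 425]
side 44 [325.75       325.61363636]
side seal ((293.869140625, 197.55075073242188), (18.996755599975586, 35.77957534790039), 90.05333709716797) [277 189  35  19 291]
(array([ 0.51364597, -0.27725439,  0.05234044]), np.float64(0.00022602369247259652))
seal (array([0.53523331, 0.11818208, 0.12324218]), np.float64(0.0016866971355908897))
```

View pics/crop1.png

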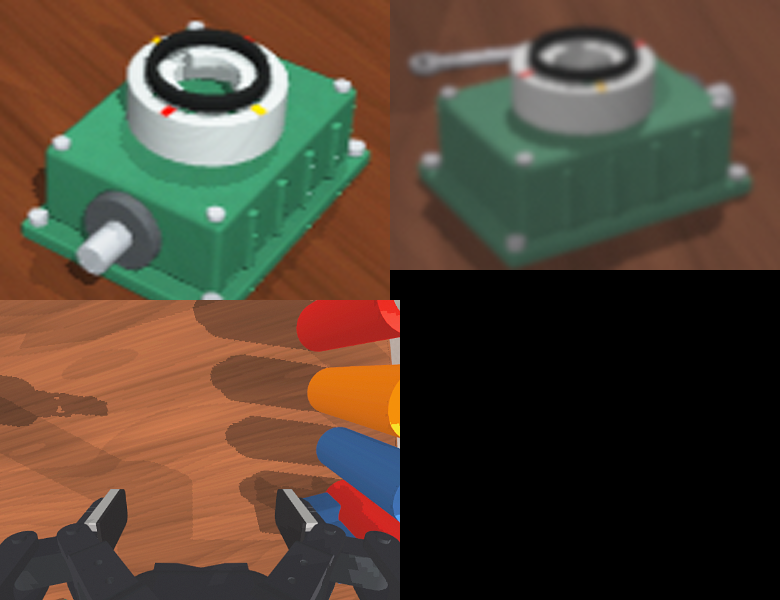

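The gearbox crop shows red marks in front and behind at scene pixels about (361,272) and (388,247), and yellow marks at about (391,272) and (357,249). The wrist view shows the fingers at its lower edge. I work out the angles and the first look move.

```bash
cat >> m.py <<'E'
from scipy.spatial.transform import Rotation as Ro
def Rt(o): return Ro.from_euler('xyz',o['tool_rot'],degrees=True)
def down(a):
    c,s=np.cos(np.radians(a)),np.sin(np.radians(a)); return Ro.from_matrix(np.array([[0,0,-1],[c,s,0],[s,-c,0]]).T)
def go(p,a):
    o=get_obs();R=Rt(o); print('shift mm',(R.inv().apply(np.array(p)-o['eef_pos'])*1000).round(1),'rotvec',(R.inv()*down(a)).as_rotvec(degrees=True).round(2))
E
python3 - <<'E'
from m import *
s=load('scene0')
P=plane(s,[(361,272.3),(387.7,247.5),(391,271.7),(357.3,249)],.114)[:,:2];print(P, P.mean(0))
for a,b in((1,0),(3,2)):
    d=P[b]-P[a];print(np.degrees(np.arctan2(d[1],d[0])),np.linalg.norm(d))
print('stub',plane(s,[(337,319)],.11)); print('oiler',plane(s,[(249,268)],0),'bin',plane(s,[(205,225)],.05))
o=get_obs();R=Rt(o);w=load('wrist0');c=-w['R'].T@w['t'];print('R',R.as_matrix().round(3),'cam in tool',R.inv().apply(c-o['eef_pos']),'cam axis in tool',R.inv().apply(w['R'][2]),R.inv().apply(w['R'][0]))
go((.46,.118,.23),60);go((.46,.118,.23),-120)
E
```

```text
[[0.58183762 0.13241013]
 [0.47677732 0.09460016]
 [0.52838596 0.16691958]
 [0.53653483 0.06033452]] [0.53088393 0.1135661 ]
19.793209283665053 0.11165688638204327
94.37199190281207 0.10689611926294233
stub [[0.7051361 0.2173534 0.11     ]]
oiler [[ 0.70536605 -0.15320217  0.        ]] bin [[ 0.73995279 -0.32130726  0.05      ]]
R [[-0.     0.265  0.964]
 [-0.001  0.964 -0.265]
 [-1.    -0.001  0.   ]] cam in tool [-0.16017377 -0.00088235 -0.07114012] cam axis in tool [ 0.96072747 -0.00100674  0.27749183] [ 1.14450750e-03  9.99999289e-01 -3.34514086e-04]
shift mm [ -16.4 -289.2  412.4] rotvec [1.466e+01 1.000e-02 7.000e-02]
shift mm [ -16.4 -289.2  412.4] rotvec [-1.6534e+02 -1.0000e-01  1.0000e-02]
```

```bash
python3 -c "
from m import *
go((.515,.09,.27),150)"
```

```text
shift mm [ -56.4 -301.7  472.8] rotvec [-7.534e+01 -5.000e-02  6.000e-02]
```

Call:
servo_tool(
  deltas=[
    [-20,-30,47,-8,0,0,1],
    [-40,-60,94,-16,0,0,1],
    [-56,-90,141,-24,0,0,1],
    [-56,-120,188,-32,0,0,1],
    [-56,-150,235,-40,0,0,1],
    [-56,-180,282,-48,0,0,1],
    [-56,-210,329,-56,0,0,1],
    [-56,-240,376,-64,0,0,1],
    [-56,-270,423,-70,0,0,1],
    [-56,-302,473,-75.3,0,0,1],
    [-56,-302,473,-75.3,0,0,1],
    [-56,-302,473,-75.3,0,0,1],
  ],
)

```text
clock: 1.65
eef_pos: [0.5148, 0.0897, 0.2694]
tool_rot: [115.4, 89.9, 175.3]
contact_force: [0.2, 0.5, 0.0]
grip_width: 0.0856
```

```bash
python3 -c "
from m import *
s=shot('wrist','wg'); o=get_obs();print(o['eef_pos'],o['tool_rot'],o['joints'],o['clock']);np.savez('og.npz',p=o['eef_pos'])
go((.49,-.30,.23),150)"
```

```text
[0.5145764  0.09032418 0.26969551] [103.63223743  89.95852997 163.59127195] [ 9.94474174e+00  7.39659182e+00  4.95706241e+00  8.75976307e+01
  1.84088612e-02 -5.00142987e+01] 1.7
shift mm [  39.6 -174.2 -350.2] rotvec [-0.04 -0.01 -0.04]
```

View pics/wg.png

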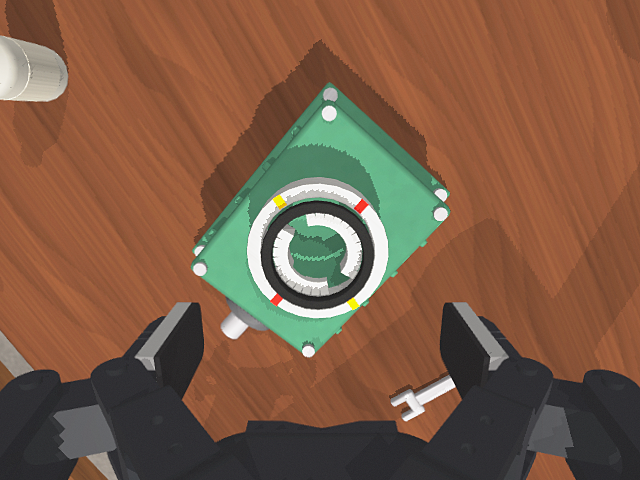

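The wrist view shows the collar at (318,251), with yellow marks at (279,202) and (353,304) and red marks at (361,206) and (277,300). I go on to the cover.

Call:
servo_tool(
  deltas=[
    [0,-22,-44,0,0,0,1],
    [5,-44,-88,0,0,0,1],
    [10,-66,-132,0,0,0,1],
    [20,-88,-176,0,0,0,1],
    [25,-110,-220,0,0,0,1],
    [32,-132,-264,0,0,0,1],
    [40,-154,-308,0,0,0,1],
    [40,-174,-350,0,0,0,1],
    [40,-174,-350,0,0,0,1],
    [40,-174,-350,0,0,0,1],
  ],
)

```text
clock: 2.95
eef_pos: [0.4907, -0.2988, 0.2301]
tool_rot: [2.3, 90.0, 62.4]
contact_force: [0.4, 0.0, 0.3]
grip_width: 0.0853
```

```bash
python3 - <<'E'
from m import *
s=shot('wrist','wc'); o=get_obs();print(o['eef_pos'],o['tool_rot'],o['clock'])
g=load('wg');hsv=cv2.cvtColor(g['pixels'],cv2.COLOR_BGR2HSV);H,Sa,V=[hsv[...,i].astype(int) for i in range(3)]
b=np.zeros(H.shape,bool);b[175:325,240:395]=1
for z in(.107,.114,.121):
  for nm,m in(('red',((H<6)|(H>174))&(Sa>150)&(V>120)&b),('yel',(H>22)&(H<34)&(Sa>150)&(V>120)&b)):
    cs=sorted(comps(m,15),key=lambda q:-q[1][4])[:2];P=plane(g,[c[2] for c in cs],z)[:,:2];d=P[0]-P[1]
    print(z,nm,[c[2].round(1) for c in cs],P.mean(0).round(4),np.linalg.norm(d).round(4),np.degrees(np.arctan2(d[1],d[0])).round(1))
c=max(comps((V<60)&b,100),key=lambda q:q[1][4]);ct=cv2.findContours(c[0].astype(np.uint8),0,2)[0][0]
e=cv2.fitEllipse(cv2.convexHull(ct));print('seal',e)
for z in(.118,.125,.132):
    P=plane(g,cv2.convexHull(ct).reshape(-1,2).astype(float),z)[:,:2];print(z,cv2.fitEllipse(P.astype(np.float32)))
E
```

```text
[ 0.49081798 -0.29851868  0.23019607] [-27.45143302  89.97597305  32.61420736] 3.0
0.107 red [array([360.7, 205.8]), array([276.1, 299.3])] [0.536  0.1201] 0.109 -160.9
0.107 yel [array([279. , 201.4]), array([352.7, 303.5])] [0.5359 0.1203] 0.1092 -85.8
0.114 red [array([360.7, 205.8]), array([276.1, 299.3])] [0.5348 0.1181] 0.1066 -160.9
0.114 yel [array([279. , 201.4]), array([352.7, 303.5])] [0.5347 0.1183] 0.1068 -85.8
0.121 red [array([360.7, 205.8]), array([276.1, 299.3])] [0.5335 0.1161] 0.1043 -160.9
0.121 yel [array([279. , 201.4]), array([352.7, 303.5])] [0.5334 0.1163] 0.1045 -85.8
seal ((316.9180603027344, 254.39956665039062), (107.78634643554688, 112.31141662597656), 89.37223815917969)
0.118 ((0.5351173877716064, 0.11866090446710587), (0.09111514687538147, 0.09226285666227341), 141.5588836669922)
0.125 ((0.5338526964187622, 0.11662911623716354), (0.08906891196966171, 0.0901908427476883), 141.55917358398438)
0.132 ((0.532588005065918, 0.11459732055664062), (0.08702268451452255, 0.08811883628368378), 141.55931091308594)
```

View pics/wc.png

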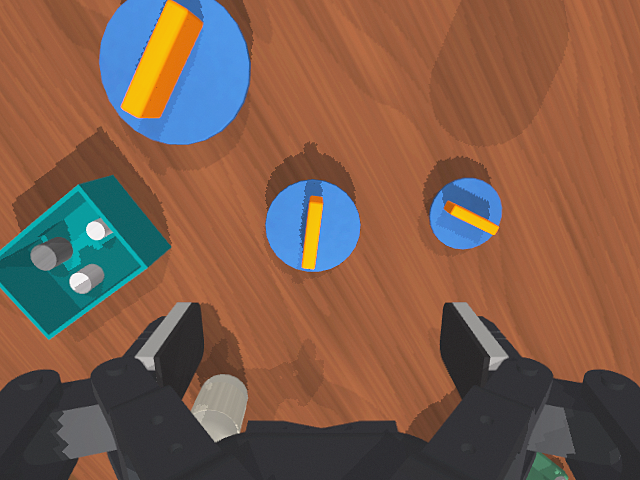

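The wrist view shows the middle cover's flange at (313,226) with the wing running about (316,198)–(308,269). The big cover is at (175,68) and the small one at (466,213). I measure the middle one exactly.

```bash
python3 - <<'E'
from m import *
g=load('wc');hsv=cv2.cvtColor(g['pixels'],cv2.COLOR_BGR2HSV);H,Sa,V=[hsv[...,i].astype(int) for i in range(3)]
b=np.zeros(H.shape,bool);b[165:285,250:375]=1
bl=np.argwhere(((H>95)&(H<130)&(Sa>120)|(H>5)&(H<28)&(Sa>220)&(V>200))&b&(V>170))[:,::-1]
bl=np.argwhere((H>95)&(H<130)&(Sa>100)&b)[:,::-1]
P=plane(g,cv2.convexHull(bl.astype(np.float32)).reshape(-1,2),.030)[:,:2]
print('flange',cv2.fitEllipse(P.astype(np.float32)),cv2.minEnclosingCircle(P.astype(np.float32)))
og=(H>5)&(H<30)&(Sa>200)&(V>180)&b
print('org hues',np.percentile(H[og],[5,25,50,75,95]),np.percentile(V[og],[5,50,95]),og.sum())
for nm,m in(('all',og),('top',og&(H>=20))):
    cs=comps(m,50)
    for c in cs:
        pts=np.argwhere(c[0])[:,::-1].astype(float);Q=plane(g,pts,.060)[:,:2].astype(np.float32)
        print(nm,c[1][4],cv2.minAreaRect(Q),c[2])
o,_=ray(g,[(0,0)]);print('cam',o)
cv2.imwrite('pics/crop2.png',cv2.resize(g['pixels'][165:285,250:375],None,fx=5,fy=5,interpolation=cv2.INTER_NEAREST))
E
```

```text
flange ((0.5089902281761169, -0.2826731204986572), (0.08672911673784256, 0.08738404512405396), 156.53610229492188) ((0.5090627074241638, -0.2827673554420471), 0.04389480873942375)
org hues [14. 22. 24. 24. 25.] [222. 247. 255.] 936
all 936 ((0.5077716708183289, -0.2847343683242798), (0.06368139386177063, 0.011082461103796959), 52.82974624633789) [311.86645299 231.90705128]
top 804 ((0.509331464767456, -0.2821955382823944), (0.05775083228945732, 0.010470998473465443), 52.81101608276367) [311.76741294 235.19154229]
cam [ 0.45458314 -0.36046394  0.39032694]
```

View pics/crop2.png

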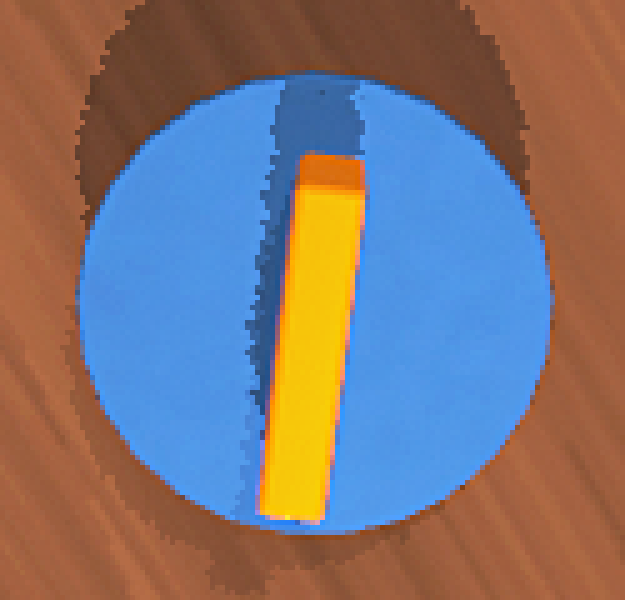

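The crop shows the wing's top face as a clean strip, 88 mm flange confirmed: centre (0.509,−0.2825), wing along 52.8°. I now check fingertip position and work out the move.

```bash
python3 - <<'E'
from m import *
g=load('wc');o=get_obs();R=Rt(o)
for uv in[(203,304),(441,304),(178,303),(465,303),(137,365),(500,370),(203,345),(441,345)]:
    c,d=ray(g,[uv]);c=R.inv().apply(c-o['eef_pos']);d=R.inv().apply(d[0])
    y=.0427*np.sign(d[1]);t=(y-c[1])/d[1];print(uv,(c+t*d).round(4))
go((.509,-.2825,.12),142.8)
E
```

```text
(203, 304) [-0.0259 -0.0427 -0.0075]
(441, 304) [-0.03    0.0427 -0.0094]
(178, 303) [-0.0496 -0.0427 -0.019 ]
(465, 303) [-0.052   0.0427 -0.0202]
(137, 365) [-0.0791 -0.0427 -0.0171]
(500, 370) [-0.0785  0.0427 -0.0153]
(203, 345) [-0.0305 -0.0427  0.0068]
(441, 345) [-0.0344  0.0427  0.0044]
shift mm [110.2  -7.7  22.9] rotvec [7.27 0.02 0.01]
```

Call:
servo_tool(
  deltas=[
    [30,-4,12,4,0,0,-0.2],
    [70,-7.7,22.9,7.3,0,0,-0.2],
    [110,-7.7,22.9,7.3,0,0,-0.2],
    [125,-7.7,22.9,7.3,0,0,-0.2],
    [130,-7.7,22.9,7.3,0,0,-0.2],
    [130,-7.7,22.9,7.3,0,0,-0.2],
    [130,-7.7,22.9,7.3,0,0,-0.2],
    [130,-7.7,22.9,7.3,0,0,-0.2],
  ],
  newtons=40,
)

```text
clock: 4.0
eef_pos: [0.5091, -0.2847, 0.1009]
tool_rot: [-82.1, 89.9, -29.4]
contact_force: [0.2, -0.2, -0.2]
grip_width: 0.0343
```

```bash
python3 - <<'E'
from m import *
s=shot('side','s2');w=shot('wrist','w2');o=get_obs();print(o)
u,v=proj(s,o['eef_pos'])[0];print(u,v);x,y=int(u)-60,int(v)-40
a=cv2.resize(s['pixels'][y:y+110,x:x+110],(390,390),interpolation=2)
b=cv2.resize(w['pixels'],(400,300));cv2.imwrite('pics/c3.png',np.hstack([a,np.pad(b,((0,90),(0,0),(0,0)))]));print(proj(s,o['eef_pos'])-[x,y])
go((.509,-.2825,.10),142.8)
E
```

```text
{'clock': 4.1, 'joints': array([-2.92107007e+01,  1.46608146e+01, -7.44465135e+00,  6.78405994e+01,
        1.75276455e-03, -8.18521472e+01]), 'qvel': array([ 0.0444703 ,  0.21177382, -0.38829656, -0.09079776, -0.12697234,
        0.00362902]), 'joint_torque': array([ 2.55954702e-02, -5.13013530e+01,  3.46301472e+01, -5.12309649e-03,
        1.03321505e-03,  1.31645088e-04]), 'eef_pos': array([ 0.50889905, -0.28452784,  0.10038536]), 'tool_rot': array([-79.99080947,  89.94603685, -27.34936213]), 'contact_force': array([ 0.01976325,  0.25650818, -0.49146382]), 'ft_torque': array([-0.01670184,  0.00094627,  0.0204463 ]), 'grip_width': 0.03443604142978805}
324.9793503966854 307.3894514643956
[[60.9793504  40.38945146]]
shift mm [0.4 1.2 1.7] rotvec [-0.16  0.01  0.05]
```

View pics/c3.png

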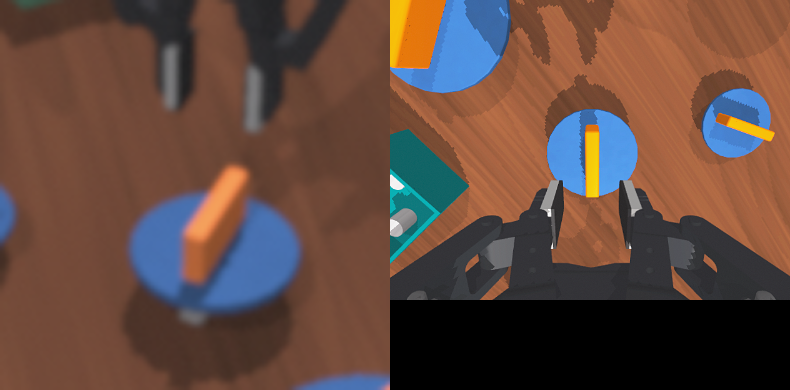

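The side crop shows the open tips at (170,108) and (253,130), a few mm above the projected TCP. The wrist half shows the wing centred between the fingers at (592,160). I descend gently and close.

Call:
servo_tool(
  deltas=[
    [15,1.2,1.7,0,0,0,-0.2],
    [35,1.2,1.7,0,0,0,-0.2],
    [50,1.2,1.7,0,0,0,-0.2],
    [56,1.2,1.7,0,0,0,-0.2],
    [58,1.2,1.7,0,0,0,-0.2],
    [58,1.2,1.7,0,0,0,-0.2],
  ],
)

```text
clock: 4.85
eef_pos: [0.509, -0.2823, 0.0421]
tool_rot: [-83.4, 90.0, -30.8]
contact_force: [0.5, 0.2, 0.1]
grip_width: 0.0341
```

Call:
servo_tool(
  deltas=[
    [0,0,0,0,0,0,-0.4],
    [0,0,0,0,0,0,-0.6],
    [0,0,0,0,0,0,-1],
    [0,0,0,0,0,0,-1],
    [0,0,0,0,0,0,-1],
  ],
)

```text
clock: 5.48
eef_pos: [0.5096, -0.2828, 0.0428]
tool_rot: [-89.4, 89.9, -36.8]
contact_force: [1.2, -1.0, 4.7]
grip_width: 0.0002
```

```bash
python3 - <<'E'
from m import *
o=get_obs();print(o)
go((.509,-.2825,.10),142.8)
E
```

```text
{'clock': 5.475, 'joints': array([-2.90177349e+01,  1.62328945e+01, -1.28452358e+01,  6.07780143e+01,
       -1.95692059e-02, -8.16706142e+01]), 'qvel': array([ 0.01136014,  0.12048615, -0.045231  , -0.21783634, -0.0662783 ,
       -0.03332036]), 'joint_torque': array([ 3.89793226e-01, -4.87931550e+01,  3.00916207e+01,  9.04765595e-01,
        2.03048028e-01, -9.31512222e-04]), 'eef_pos': array([ 0.50961775, -0.28281423,  0.04280549]), 'tool_rot': array([-89.41721327,  89.85481966, -36.76435856]), 'contact_force': array([ 1.1842539 , -0.9674573 ,  4.73301668]), 'ft_torque': array([-0.28212534, -0.25601325,  0.01217535]), 'grip_width': 0.00019613363703994402}
shift mm [-57.2   0.5  -0.1] rotvec [-0.15  0.    0.15]
```

```bash
python3 - <<'E'
from m import *
s=shot('side','s4');w=shot('wrist','w4');c=shot('scene','c4');o=get_obs()
def cr(s,k):
    u,v=proj(s,o['eef_pos'])[0];x,y=int(u)-45,int(v)-50;print(proj(s,o['eef_pos'])-[x,y]);return cv2.resize(s['pixels'][y:y+90,x:x+90],(390,390),interpolation=2)
cv2.imwrite('pics/c4.png',np.vstack([np.hstack([cr(s,0),cr(c,0)]),np.pad(cv2.resize(w['pixels'][200:400,200:460],None,fx=1,fy=1),((0,0),(0,520),(0,0)))]))
E
```

```text
[[45.34456514 50.98091983]]
[[45.42855433 50.61626333]]
```

View pics/c4.png

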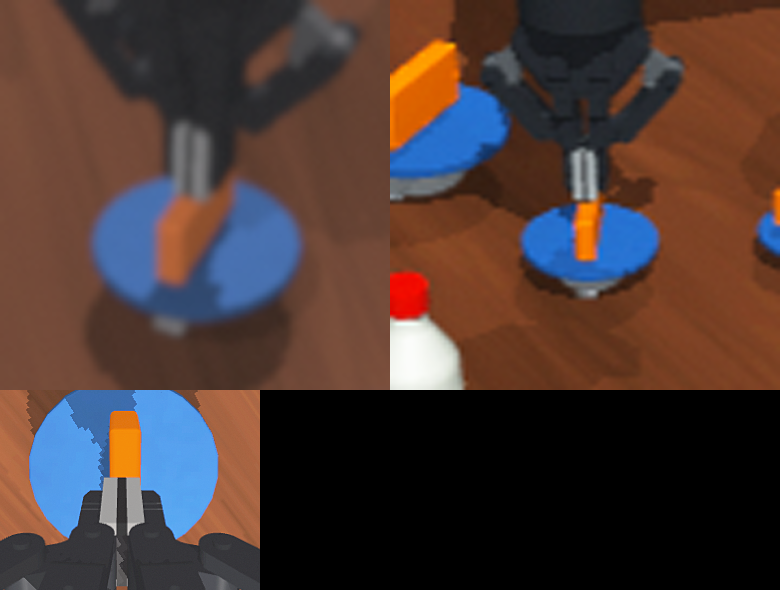

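The fingers shut on top of the wing: the tips sit at z≈60 mm while the TCP reads 43 mm, so the real tips lie about 17 mm behind the reported TCP. I go by that measurement: raise, open, go down again by touch.

Call:
servo_tool(
  deltas=[
    [-8,0.5,0,0,0,0,-1],
    [-12,0.5,0,0,0,0,-0.2],
    [-12,0.5,0,0,0,0,-0.2],
    [-12,0.5,0,0,0,0,-0.2],
    [-12,0.5,0,0,0,0,-0.2],
    [-2,0.5,0,0,0,0,-0.2],
    [8,0.5,0,0,0,0,-0.2],
    [16,0.5,0,0,0,0,-0.2],
    [20,0.5,0,0,0,0,-0.2],
    [22,0.5,0,0,0,0,-0.2],
    [22,0.5,0,0,0,0,-0.2],
  ],
)

```text
clock: 7.0
eef_pos: [0.5084, -0.2819, 0.0198]
tool_rot: [-77.3, 90.0, -24.6]
contact_force: [-0.5, -0.3, 0.8]
grip_width: 0.0345
```

Call:
servo_tool(
  deltas=[
    [0,0,0,0,0,0,-0.4],
    [0,0,0,0,0,0,-0.5],
    [0,0,0,0,0,0,-0.6],
    [0,0,0,0,0,0,-0.7],
    [0,0,0,0,0,0,-1],
    [0,0,0,0,0,0,-1],
    [0,0,0,0,0,0,-1],
  ],
)

```text
clock: 7.88
eef_pos: [0.5086, -0.282, 0.02]
tool_rot: [-86.2, 90.0, -33.6]
contact_force: [1.3, -0.6, 1.2]
grip_width: 0.0109
```

Call:
servo_tool(
  deltas=[
    [0,0,0,0,0,0,-1],
    [-5,0,0,0,0,0,-1],
    [-20,0,0,0,0,0,-1],
    [-50,0,0,0,0,0,-1],
    [-85,0,0,0,0,0,-1],
    [-120,0,0,0,0,0,-1],
    [-155,0,0,0,0,0,-1],
    [-175,0,0,0,0,0,-1],
    [-180,0,0,0,0,0,-1],
    [-180,0,0,0,0,0,-1],
  ],
  newtons=60,
)

```text
clock: 9.12
eef_pos: [0.5082, -0.2818, 0.1998]
tool_rot: [77.3, 90.0, 130.0]
contact_force: [-0.4, 0.4, -2.0]
grip_width: 0.0107
```

```bash
python3 - <<'E'
from m import *
s=shot('wrist','w5');o=get_obs();print(o['contact_force'],o['grip_width'],o['eef_pos'],o['ft_torque'])
hsv=cv2.cvtColor(s['pixels'],cv2.COLOR_BGR2HSV);H,Sa,V=[hsv[...,i].astype(int) for i in range(3)]
R=Rt(o)
for c in comps((H>5)&(H<30)&(Sa>200)&(V>180),50)+comps((H>95)&(H<130)&(Sa>100),500): print(c[1],c[2])
go((.535,.118,.20),184.2)
cv2.imwrite('pics/w5c.png',s['pixels'])
E
```

```text
[-0.56064376 -0.46856585 -2.12430023] 0.010784015366771812 [ 0.50797852 -0.28165431  0.19905156] [ 0.02600291  0.00095672 -0.03410272]
[  91    0   79  109 5486] [128.44877871  52.43638352]
[463 162  65  30 716] [495.00558659 176.25      ]
[ 304  235   36  180 5979] [321.37347383 323.51731059]
[   65     0   165   138 13319] [156.11479841  65.28463098]
[ 447  133   81   81 4283] [485.61755779 172.2285781 ]
[  215   196   213   158 18974] [320.82786972 267.28591757]
shift mm [ -0.7 220.9 334.1] rotvec [-4.154e+01  2.000e-02 -7.000e-02]
```

View pics/w5.png

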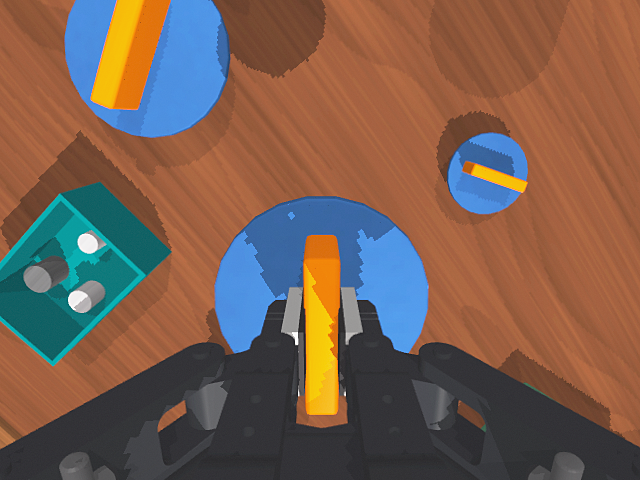

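The wrist view shows the cover held straight and centred: wing at column 321, flange spanning (215–428, 196). I check the cover's axis in the tool frame, then move over the collar.

```bash
python3 - <<'E'
from m import *
from scipy.optimize import least_squares
s=load('w5');o=get_obs();R=Rt(o)
hsv=cv2.cvtColor(s['pixels'],cv2.COLOR_BGR2HSV);H,Sa,V=[hsv[...,i].astype(int) for i in range(3)]
m=(H>95)&(H<130)&(Sa>100)
e=[]
for u in range(222,422,4):
    v=np.argmax(m[190:330,u])+190; e.append((u,v))
for v in range(240,300,4):
    r=np.where(m[v,200:440])[0]+200; e+= [(r[0],v),(r[-1],v)]
P=plane(s,e,o['eef_pos'][2]+.010)-o['eef_pos'];Q=R.inv().apply(P)
f=least_squares(lambda p:np.hypot(Q[:,1]-p[0],Q[:,2]-p[1])-p[2],[0,0,.044],loss='soft_l1',f_scale=.001);print('axis y,z,r (tool)',f.x,np.abs(f.fun).max())
c=o['eef_pos'];t=np.array([.535,.1183,.20]);R2=down(184.2)
print('target TCP for cover axis', t-R2.apply([0,f.x[0],f.x[1]]))
go(t,184.2)
E
```

```text
axis y,z,r (tool) [-7.06855026e-05 -6.29494763e-04  4.30645830e-02] 0.00040570789367382065
target TCP for cover axis [0.5348834  0.11892263 0.2       ]
shift mm [ -0.7 221.1 334.4] rotvec [-4.154e+01  2.000e-02 -7.000e-02]
```

Call:
servo_tool(
  deltas=[
    [0,20,30,-4,0,0,-1],
    [0,45,68,-9,0,0,-1],
    [0,75,113,-14,0,0,-1],
    [0,105,158,-20,0,0,-1],
    [0,135,204,-26,0,0,-1],
    [0,165,250,-31,0,0,-1],
    [0,190,287,-36,0,0,-1],
    [0,210,317,-40,0,0,-1],
    [0,220.8,334,-41.6,0,0,-1],
    [0,220.8,334,-41.6,0,0,-1],
    [0,220.8,334,-41.6,0,0,-1],
  ],
)

```text
clock: 10.55
eef_pos: [0.5353, 0.1167, 0.1994]
tool_rot: [129.2, 89.9, -136.6]
contact_force: [0.9, 0.3, -1.6]
grip_width: 0.0105
```

```bash
python3 - <<'E'
from m import *
o=get_obs();print(o['contact_force'],o['eef_pos'],o['joints'][5]);go((.535,.1183,.16),184.2)
E
```

```text
[ 0.85169234  0.29730089 -1.62742185] [0.53525286 0.11669182 0.19942004] -81.8630406728491
shift mm [39.4  0.1  1.6] rotvec [-0.02 -0.04 -0.05]
```

Call:
servo_tool(
  deltas=[
    [20,0,2,0,0,0,-1],
    [45,0,2,0,0,0,-1],
    [57,0,2,0,0,0,-1],
    [60,0,2,0,0,0,-1],
    [61,0,2,0,0,0,-1],
    [61,0,2,0,0,0,-1],
  ],
)

```text
clock: 11.3
eef_pos: [0.5357, 0.1196, 0.1396]
tool_rot: [-81.4, 89.9, 12.8]
contact_force: [0.2, -0.1, -2.4]
grip_width: 0.0108
```

Call:
servo_tool(
  deltas=[
    [1,0,0,0,0,0,-1],
    [2,0,0,0,0,0,-1],
    [3,0,0,0,0,0,-1],
    [4,0,0,0,0,0,-1],
  ],
)

```text
clock: 11.8
eef_pos: [0.5352, 0.1196, 0.1347]
tool_rot: [78.6, 90.0, 172.9]
contact_force: [-0.6, -0.6, -1.8]
grip_width: 0.0111
```

Call:
servo_tool(
  deltas=[
    [1,0,0,0,0,0,-1],
    [2,0,0,0,0,0,-1],
    [3,0,0,0,0,0,-1],
    [3,0,0,0,0,0,-1],
  ],
)

```text
clock: 12.3
eef_pos: [0.5352, 0.1195, 0.1317]
tool_rot: [104.2, 90.0, -161.6]
contact_force: [-0.6, -0.5, -1.5]
grip_width: 0.0108
```

Call:
servo_tool(
  deltas=[
    [1,0,-0.5,0,0,0,-1],
    [2,0,-0.5,0,0,0,-1],
    [2,0,-0.5,0,0,0,-1],
  ],
)

```text
clock: 12.68
eef_pos: [0.5353, 0.1191, 0.1297]
tool_rot: [98.5, 90.0, -167.3]
contact_force: [0.3, -0.7, -1.3]
grip_width: 0.0108
```

Call:
servo_tool(
  deltas=[
    [1,0,0,0,0,0,-1],
    [2,0,0,0,0,0,-1],
    [2,0,0,0,0,0,-1],
  ],
)

```text
clock: 13.05
eef_pos: [0.5352, 0.1191, 0.1277]
tool_rot: [97.4, 90.0, -168.3]
contact_force: [-0.6, 0.3, -1.3]
grip_width: 0.0107
```

Call:
servo_tool(
  deltas=[
    [1,0,0,0,0,0,-1],
    [2,0,0,0,0,0,-1],
    [2,0,0,0,0,0,-1],
  ],
)

```text
clock: 13.42
eef_pos: [0.5352, 0.1191, 0.1257]
tool_rot: [93.9, 90.0, -171.8]
contact_force: [-0.2, -0.7, -1.7]
grip_width: 0.0107
```

Call:
servo_tool(
  deltas=[
    [1,0,0,0,0,0,-1],
    [2,0,0,0,0,0,-1],
    [2,0,0,0,0,0,-1],
  ],
)

```text
clock: 13.8
eef_pos: [0.5353, 0.1191, 0.1237]
tool_rot: [93.0, 90.0, -172.7]
contact_force: [-0.4, 0.5, -0.4]
grip_width: 0.0106
```

Call:
servo_tool(
  deltas=[
    [1,0,0,0,0,0,-1],
    [2,0,0,0,0,0,-1],
    [2,0,0,0,0,0,-1],
  ],
)

```text
clock: 14.18
eef_pos: [0.5354, 0.1192, 0.122]
tool_rot: [-79.8, 90.0, 14.5]
contact_force: [-0.8, -0.2, 1.8]
grip_width: 0.0105
```

Call:
servo_tool(
  deltas=[
    [1,0,0,0,0,0,-1],
    [2,0,0,0,0,0,-1],
    [2,0,0,0,0,0,-1],
  ],
)

```text
clock: 14.55
eef_pos: [0.5354, 0.1191, 0.1201]
tool_rot: [-82.7, 90.0, 11.5]
contact_force: [-1.6, -0.1, 3.7]
grip_width: 0.0107
```

Call:
servo_tool(
  deltas=[
    [1,0,0,0,0,0,-1],
    [2,0,0,0,0,0,-1],
    [2,0,0,0,0,0,-1],
    [2,0,0,0,0,0,-1],
  ],
)

```text
clock: 15.05
eef_pos: [0.5354, 0.1191, 0.1184]
tool_rot: [-81.2, 90.0, 13.0]
contact_force: [-1.9, -0.4, 6.7]
grip_width: 0.0107
```

Call:
servo_tool(
  deltas=[
    [0.5,0,0,0,0,0,-1],
    [1,0,0,0,0,0,-1],
    [1,0,0,0,0,0,-1],
    [1,0,0,0,0,0,-1],
  ],
)

```text
clock: 15.55
eef_pos: [0.5355, 0.1191, 0.1176]
tool_rot: [-78.3, 89.9, 16.0]
contact_force: [-2.9, -1.0, 8.2]
grip_width: 0.0108
```

```bash
python3 - <<'E'
from m import *
F=[];Z=[]
for i in range(12):
    snapshot('side');o=get_obs();F.append(o['contact_force']);Z.append(o['eef_pos'])
print(np.mean(F,0),np.std(F,0),np.mean(Z,0),o['ft_torque'],o['grip_width'])
go((.535,.1187,.118),184.2)
E
```

```text
[-2.52182855 -0.46476913  8.49177622] [0.46489372 0.66887473 0.63428257] [0.53545926 0.11914552 0.11763896] [-0.13751293  0.67773838  0.03144393] 0.010833202882836129
shift mm [-0.3  0.5 -0.4] rotvec [0.06 0.01 0.06]
```

Call:
servo_tool(
  deltas=[
    [0.5,0.4,0,0,0,0,-1],
    [1,0.8,0,0,0,0,-1],
    [1.5,0.8,0,0,0,0,-1],
    [1.5,0.8,0,0,0,0,-1],
    [1.5,0.8,0,0,0,0,-1],
  ],
)

```text
clock: 16.77
eef_pos: [0.5355, 0.1192, 0.1167]
tool_rot: [-86.1, 89.8, 8.1]
contact_force: [-0.4, -0.2, 10.0]
grip_width: 0.0111
```

```bash
cat > f.py <<'E'
from m import *
F=[];Z=[];T=[]
for i in range(10):
    snapshot('side');o=get_obs();F.append(o['contact_force']);Z.append(o['eef_pos']);T.append(o['ft_torque'])
R=Rt(o).as_matrix()
print(np.mean(F,0).round(2),np.mean(Z,0).round(5),np.mean(T,0).round(3),o['grip_width'],'a',np.degrees(np.arctan2(R[1,1],R[0,1])),o['clock'],o['joints'][5])
E
python3 f.py
```

```text
[-1.21 -0.32  9.9 ] [0.53546 0.11915 0.1167 ] [-0.172  0.409  0.007] 0.010824671970593508 a -175.74741337884427 17.275 -81.70146035611293
```

Call:
servo_tool(
  deltas=[
    [0.5,0.4,0,0,0,0,-1],
    [1,0.6,0,0,0,0,-1],
    [1,0.6,0,0,0,0,-1],
  ],
)

```text
clock: 17.65
eef_pos: [0.5355, 0.1191, 0.116]
tool_rot: [-87.9, 89.8, 6.3]
contact_force: [1.0, -0.9, 10.8]
grip_width: 0.011
```

```bash
python3 f.py
```

```text
[ 0.29 -0.63 10.85] [0.53545 0.11915 0.11608] [-0.17   0.211 -0.   ] 0.010991424225954761 a -175.74811284084498 18.15 -81.69227339251096
```

Push is about 8 mm by force (12.7 N) and the side force is near zero. I start turning clockwise.

Call:
servo_tool(
  deltas=[
    [0,0,0,2,0,0,-1],
    [0,0,0,5,0,0,-1],
    [0,0,0,8,0,0,-1],
    [0,0,0,8,0,0,-1],
  ],
)

```text
clock: 18.65
eef_pos: [0.5353, 0.1193, 0.1161]
tool_rot: [-75.3, 89.8, 10.9]
contact_force: [0.0, -0.3, 10.5]
grip_width: 0.0108
```

```bash
python3 f.py
```

```text
[-0.28 -0.22 11.07] [0.53531 0.11929 0.11604] [-0.071  0.291  0.085] 0.010347918020984151 a 176.26778510453735 19.15 -73.70231577484707
```

Call:
servo_tool(
  deltas=[
    [0,0,0,4,0,0,-1],
    [0,0,0,8,0,0,-1],
    [0,0,0,8,0,0,-1],
  ],
)

```text
clock: 19.52
eef_pos: [0.5353, 0.1193, 0.116]
tool_rot: [-64.9, 89.8, 13.4]
contact_force: [0.2, -0.5, 10.8]
grip_width: 0.0105
```

```bash
python3 f.py
```

```text
[-0.32 -0.02 11.19] [0.53528 0.11935 0.11604] [-0.016  0.301  0.04 ] 0.010658855621652794 a 168.26133535564017 20.025 -65.69537197433874
```

Call:
servo_tool(
  deltas=[
    [0,0,0,4,0,0,-1],
    [0,0,0,8,0,0,-1],
    [0,0,0,12,0,0,-1],
    [0,0,0,16,0,0,-1],
    [0,0,0,20,0,0,-1],
    [0,0,0,25,0,0,-1],
    [0,0,0,30,0,0,-1],
    [0,0,0,30,0,0,-1],
  ],
)

```text
clock: 21.02
eef_pos: [0.5353, 0.1195, 0.1161]
tool_rot: [-30.9, 89.8, 17.4]
contact_force: [-0.2, 0.1, 10.8]
grip_width: 0.0107
```

```bash
python3 f.py
```

```text
[-0.41  0.28 10.92] [0.53529 0.11947 0.11606] [ 0.107  0.297 -0.015] 0.01071502343549855 a 138.2544145607331 21.525 -35.687117958180515
```

Call:
servo_tool(
  deltas=[
    [0,0,0,4,0,0,-1],
    [0,0,0,8,0,0,-1],
    [0,0,0,12,0,0,-1],
    [0,0,0,16,0,0,-1],
    [0,0,0,20,0,0,-1],
    [0,0,0,24,0,0,-1],
    [0,0,0,27,0,0,-1],
    [0,0,0,28.5,0,0,-1],
    [0,0,0,28.5,0,0,-1],
  ],
)

```text
clock: 22.65
eef_pos: [0.5354, 0.1195, 0.1161]
tool_rot: [-1.9, 89.8, 17.9]
contact_force: [-0.3, 0.4, 10.7]
grip_width: 0.0109
```

```bash
python3 f.py
```

```text
[ 0.02  0.34 10.69] [0.53538 0.11953 0.1161 ] [0.126 0.187 0.165] 0.01067796526939277 a 109.78354351935522 23.15 -7.211635889807871
```

Call:
servo_tool(
  deltas=[
    [-1,0,0,0,0,0,-1],
    [-2,0,0,0,0,0,-1],
    [-3,0,0,0,0,0,-1],
    [-4,0,0,0,0,0,-1],
    [-5,0,0,0,0,0,-1],
    [-5,0,0,0,0,0,-1],
  ],
)

```text
clock: 23.9
eef_pos: [0.535, 0.1193, 0.1198]
tool_rot: [-4.2, 89.9, 15.6]
contact_force: [3.5, 1.2, 5.5]
grip_width: 0.0109
```

```bash
python3 f.py
```

```text
[3.59 1.2  5.  ] [0.53475 0.11918 0.11976] [ 0.308 -0.709 -0.041] 0.010712808131119725 a 109.74928919634552 24.4 -7.186604523612127
```

Call:
servo_tool(
  deltas=[
    [-0.5,0,0.8,0,0,0,-1],
    [-1.2,0,1.5,0,0,0,-1],
    [-1.2,0,1.5,0,0,0,-1],
  ],
)

```text
clock: 24.78
eef_pos: [0.5347, 0.1192, 0.1199]
tool_rot: [-174.8, 89.9, -155.0]
contact_force: [0.7, -0.2, 2.2]
grip_width: 0.0109
```

```bash
python3 f.py
```

```text
[-0.13 -1.76 -0.43] [0.5347  0.11919 0.11993] [-0.281 -0.021 -0.023] 0.01106437505731928 a 109.75028479624017 25.275 -7.170790184040786
```

Raising further leaves z at 0.1199 while the force drops, so the lugs are held in the detent. I release and back off.

Call:
servo_tool(
  deltas=[
    [0,0,0,0,0,0,-0.6],
    [0,0,0,0,0,0,-0.4],
    [0,0,0,0,0,0,-0.2],
    [0,0,0,0,0,0,-0.2],
    [0,0,0,0,0,0,-0.2],
    [-5,0,0,0,0,0,-0.2],
    [-20,0,0,0,0,0,-0.2],
    [-50,0,0,0,0,0,-0.2],
    [-80,0,-10,0,0,0,-0.2],
    [-110,0,-25,0,0,0,-0.2],
    [-120,0,-25,0,0,0,-0.2],
    [-120,0,-25,0,0,0,-0.2],
  ],
)

```text
clock: 26.78
eef_pos: [0.5126, 0.1112, 0.2412]
tool_rot: [-6.2, 89.9, 13.6]
contact_force: [-0.2, -0.8, 0.5]
grip_width: 0.0342
```

```bash
python3 - <<'E'
from m import *
w=shot('wrist','w9');c=shot('scene','c9');s=shot('side','s9');o=get_obs();print(o['eef_pos'],o['contact_force'])
x,y=285,215
A=cv2.resize(c['pixels'][y:y+140,x:x+160],(400,350),interpolation=2)
u,v=proj(s,[.535,.118,.13])[0].astype(int);B=cv2.resize(s['pixels'][v-50:v+60,u-63:u+63],(400,350),interpolation=2)
W=cv2.resize(w['pixels'],(320,240));cv2.imwrite('pics/f9.png',np.vstack([np.hstack([A,B]),np.pad(W,((0,0),(0,480),(0,0)))]))
hsv=cv2.cvtColor(w['pixels'],cv2.COLOR_BGR2HSV);H,Sa,V=[hsv[...,i].astype(int) for i in range(3)]
for q in comps((H>5)&(H<30)&(Sa>200)&(V>180),300):
    r=cv2.minAreaRect(plane(w,np.argwhere(q[0])[:,::-1].astype(float),.160)[:,:2].astype(np.float32));print('wing',r)
E
```

```text
[0.51169521 0.11108128 0.23912954] [-0.06739218  0.54661751 -0.32062518]
wing ((0.5317857265472412, 0.11779935657978058), (0.06508713215589523, 0.01088079996407032), 19.433856964111328)
```

View pics/f9.png

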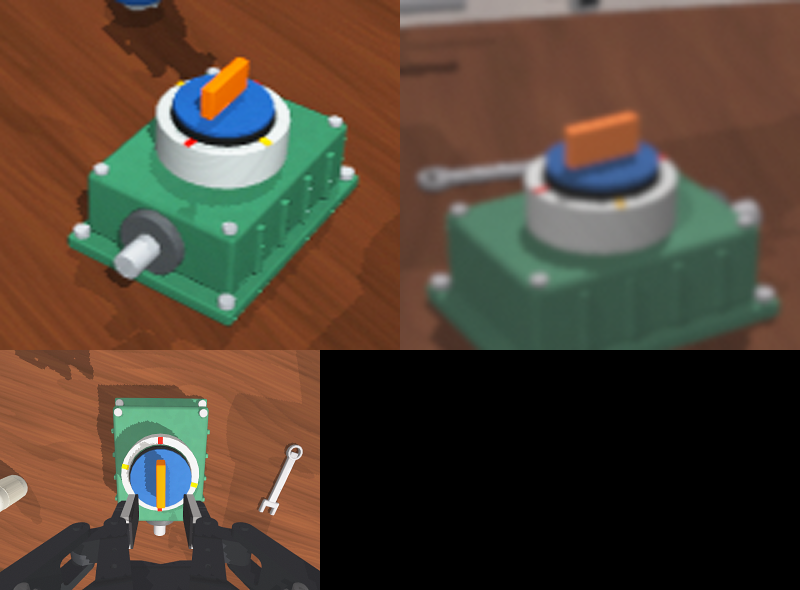

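The final views show the cover level on the collar at (225,105) in the scene crop, its wing along the red marks (19.4° against 19.2°). The gripper is clear, so I hand in.

```bash
python3 -c "
from bench import *
print(close_job())"
```

```text
the job is handed in; nothing more can be done
None
```

I fitted the 88 mm cover (the middle of the three), turned it about 75° clockwise into its locked detent and let go. I handed the job in after about 27 s of robot time; no verdict was reported.

**What I did:**
- I lowered the cover through the slots until it met the seal, then pressed to about 8 mm. That is estimated from a push of about 12.7 N, against a crush limit of 10 mm.
- The turn went freely, with torque of at most about 0.17 N m in the readings.

**Last checks:**
- **Detent:** after the turn the cover rose about 3.7 mm, then stayed at the same height while the upward pull increased. That means the lugs are held. The seal stands at about 4.3 mm by force.
- **Alignment:** the wing lies at 19.4°, against 19.2° for the red marks.
- **Clear of the work:** the gripper is about 12 cm above the cover and measures no contact. I never moved near the wrench, oil bottle or bin. The wrench is visible in the final picture, but I did not measure any of them again.

**What disagreed:**
- **Fingertips:** they sat about 17 mm behind the reported TCP, not ahead of it as the text says. My first close therefore shut on top of the wing with about 5 N while the cover stood on the bench. I corrected for this by touch and gripped again.
- **Collar top:** by touch it is about 117 mm above the bench, while the camera estimate was about 112 mm.
- **Side force:** it reached about 3 to 4 N at times, and I relieved it with small shifts.

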